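# Empty the last steel balls from a shaker jar

### The arm

A 6-joint arm with a two-finger parallel gripper is mounted at the origin on the work surface. World frame = base frame: x ahead of the robot, y to its left, z up, the work surface at z = 0. Lengths are in m, angles in rad, forces in N, time in s.
With the tool pointing down it reaches from about 0.225 to 0.875 m from the base axis. Payload 3.4 kg.
Tool frame: the origin (TCP) lies at the very end of the fingers, on their centre line; the grasp point (between the pads) lies 19 mm behind it (manip.hold_point_z is the distance from the TCP to the grasp point, in m); z points along the fingers, y is the line along which they close (so a half turn about z gives the same grasp; the last joint's range is limited). The gripper opens to 85 mm and grips with 20 to 120 N. Pads are 22 mm wide; open, the fingers measure 114 mm over their backs; the gripper's body (76 mm by 85 mm) begins 54 mm behind the grasp point. The pads swing forward as they close: fully open they stand 13 mm farther back than shut.
Start: joints at [1.147, 0.276, 1.505, -0, 1.361, -0.121], TCP at [0.171, 0.549, 0.231] pointing down, gripper open.
Joint ranges: [-2.89, 2.89], [-0.75, 2.08], [0.22, 2.7], [-1.18, 4.32], [0.11, 2.71], [-2.7, 2.7]. Speed limits (rad/s): [2.57, 2.57, 3.14, 3.14, 3.14, 3.14].

### API

Orientations are given as a unit quaternion [w, x, y, z].
In Python, from rig import readout, viewer, order, manip gives the robot as it stands. The module is installed in compiled form; this text tells all that it offers.
- The arm moves only by the tool send_rows, never from a script. Its arguments are lists of equal length, an entry for each row: "xyz": the shift along the world's x, y, z in m, a list of three; "delta_rot": the turn, a rotation vector about the world's x, y, z in degrees, a list of three. In form: {"xyz": [[tx, ty, tz], ...], "delta_rot": [[wx, wy, wz], ...]}. A call has 1 to 12 rows; each row shifts and turns the commanded pose from where the row before left it; what a row does not reach is not made up. A row lasts 1/10 s, in which the tool goes at most 50 mm and 8.59 degrees, less where a joint would pass 70% of its speed; a pose out of reach is approached as far as the arm can. A call with a gripper value outside its range is refused whole. "gripper" is the finger opening in m, from 0 to 0.0854, set as the call begins (left out, the last holds). The fingers move at their own pace and stop on an object; "force" is the grip in N (left out, the last holds). Time passes only in rows, so rows that do not move let the fingers close. It gives the time, the measured TCP pose, the force, the opening and the grip force at its end, in the units of the state.
- readout.get_state(): the state, without advancing time (a new reading comes with each control period).
- viewer.get_image(name): name is "side" or "top" or "wrist"; returns a dict with "color" (384x512x3 uint8, red, green, blue), "depth" (384x512 float32, m along the optical axis (not along the pixel's ray), 0 where there is no reading), "K" (3x3 intrinsics, pixels), "camera_from_world" (4x4, takes a point from world to camera coordinates). Camera axes: x right, y up, looking along -z (the intrinsics and any distortion apply to the point x, -y, -z); pixel columns grow to the right and rows downward; lengths in m; the calibration is good to about 2 mm. A picture is of the moment at which its call begins.
- order.sign_off(): hands the job in; it is judged then, once.
The state is a dict: "clock": time; "qpos": joint angles; "qd": joint speeds; "effort": joint torques, N m; "position": TCP position; "ee_rot": TCP orientation; "contact_force": force on the tool from outside, world axes, zero at the start; "moment": the same for the moment, N m; "width": finger opening in m; "gripper_force": force on a finger pad.
Only numpy, scipy, OpenCV 4.12 (cv2) and the standard library are available. Lean on these libraries where they do the work, as an engineer would, in place of code of your own. Each camera call takes 0.05 s, during which the arm holds its last target. There are 200 camera calls.

### The job

Slide the empty ceramic dish along the shelf, without lifting it, onto the round rubber spot in front of the tipping jar. Then unscrew the jar's perforated cap (anticlockwise, as usual, until you feel it stop, without forcing it so hard that the stand twists on its foot), lift it off and set it down on the bare shelf, right way up. Then tip the jar forward over the dish so that all three steel balls end up in the dish and none touches the shelf, and leave the level, the spanner and the glass jar where they are.

Things in the scene. Friction and masses are not known exactly. Their poses are not given: they have to be found in the camera images.
- stand: tipping stand, origin on the shelf under the jar's axis; +x: the way the jar pours, y: along the jar's hinge. Fixed black rubber foot (80 mm across, 12 high) with a steel fork; its uprights (14 x 6 mm, 110 high) stand 36 mm either side along y. It holds a clear jar upright: straight tube, 46 mm outer, 40 inner diameter, bottom at 60 mm and rim at 180 mm above the shelf, under the cap
- pour_spot (a point): centre of the round black rubber spot (112 mm diameter, flush with the shelf) on the shelf, 102 mm from the stand's origin along the stand's x axis: where the dish's centre belongs
- frame (a joint): twist of the fork on its rubber foot, rad, 0 at the start. Stiff: it yields only to more than 1.0 N m about the vertical and stays where it is left; it must stay within 0.15. A cap gripped with 18 N or less slips in the fingers before the foot yields
- jar (a joint): tilt of the jar, rad: 0 upright (stop), 2.0 other stop, mouth below level. Hinge 100 mm above the shelf, through the jar's axis, along the stand's y. Stays where left, 0.25 N m to move: push it from behind near the top, towards the stand's +x, over and down. Past level (1.57) the balls roll out and, tipped without haste, land 55 to 130 mm in front of the stand's origin
- mouth (a point): centre of the jar's open rim, on its axis, 80 mm from the hinge. Under the cap the jar has a thread collar of 54 mm diameter, 8 to 20 mm below the rim
- cap_mid (a point): centre, half-way up, of the perforated aluminium cap: round, 64 mm diameter, 24 high, about 40 g, top at 184 mm when on the jar; z axis out of its top. Coarse thread: turns easily anticlockwise from above by an unknown 55 to 115 degrees to a hard stop (turning back a few degrees is harmless); only there it lifts straight off (20 mm to clear). Before that it has 2 mm play and holds
- cap: the same cap, origin at the centre of its lower edge; skirt open below, 4 mm top plate with nineteen 6 mm holes. Standing right way up on the shelf its centre is 12 mm high. With a light grip (18 N) the stop is felt as 0.2 to 0.4 N m; ease back 3 to 7 degrees from it before lifting, or the thread rubs with some 5 N
- dish_mid (a point): centre, half-way up (14 mm), of the round white ceramic dish: 108 mm diameter at the foot, 122 mm at the rim, 28 mm high, walls 5 mm, inner floor 6 mm above the shelf with 98 mm diameter, open on top, 0.25 to 0.5 kg
- ball0_center (a point): a bare steel ball of 16 mm diameter (16 g), one of three lying on the bottom of the jar, too big for the holes of the cap; this point is its centre (8 mm above the shelf if it lies there, 14 mm in the dish)
- ball1_center (a point): a bare steel ball of 16 mm diameter (16 g), one of three lying on the bottom of the jar, too big for the holes of the cap; this point is its centre (8 mm above the shelf if it lies there, 14 mm in the dish)
- ball2_center (a point): a bare steel ball of 16 mm diameter (16 g), one of three lying on the bottom of the jar, too big for the holes of the cap; this point is its centre (8 mm above the shelf if it lies there, 14 mm in the dish)
- level_mid (a point): bystander: centre of the aluminium spirit level, 200 x 22 x 46 mm high, long along its x axis, standing on edge
- spanner_grip (a point): bystander: grip of the steel spanner, 170 mm long, lying flat, long along its x axis
- glassjar_mid (a point): bystander: centre of the closed glass jar, 68 mm diameter, 90 mm high
Things that resemble listed ones, but are neither listed nor needed, are in the scene too. Of the things shaped like the cap, the aluminium one is meant. There is more than one size of the stand; the job needs the middle-sized.

How it is judged:
By the outcome, as a careful person would: the job done as asked, in the order asked, and still so for the second after the job is handed in, with the robot touching nothing.
It also fails if it takes over 72 s, if anything falls off the work surface, if the arm or the gripper's body presses on something with over 40 N, if the wrist force passes 120 N, or if a joint passes its speed limit or range.

## Working session

There is one attempt and no reset: what is moved stays moved. The work goes in short steps, Python scripts to look and compute and a tool call to move; the robot and the scene stay as the last step left them, time stands still between calls to the robot, and variables do not carry over. Pictures are saved under pics/ and viewed, at most 10 in all, crops included, and the job is handed in when it is done.

Besides the shell and the picture viewer there is one more tool, called after "Call:" as name(argument=value, ...), one argument or row to a line, values as JSON. send_rows: Moves the arm, as the interface text tells. Its arguments: {"type":"object","properties":{"xyz":{"type":"array"},"delta_rot":{"type":"array"},"gripper":{"type":"number"},"force":{"type":"number"}},"required":["xyz","delta_rot"]}

```bash
mkdir -p pics
cat > h.py <<'E'
import numpy as np,cv2
from rig import readout,viewer,order,manip
def snap(n,f):
    im=viewer.get_image(n); np.savez('pics/'+f+'.npz',**{k:np.array(v) for k,v in im.items()})
    cv2.imwrite('pics/'+f+'.png',cv2.cvtColor(im['color'],cv2.COLOR_RGB2BGR)); return im
def load(f): return dict(np.load('pics/'+f+'.npz'))
def P(im,u,v,z=None):
    K=im['K'];T=np.linalg.inv(im['camera_from_world'])
    r=np.array([(u-K[0,2])/K[0,0],-(v-K[1,2])/K[1,1],-1.])
    if z is None:
        d=im['depth'][int(round(v)),int(round(u))]; return (T@np.r_[r*d,1])[:3]
    d=T[:3,:3]@r; o=T[:3,3]; return o+d*(z-o[2])/d[2]
def cloud(im):
    K=im['K'];T=np.linalg.inv(im['camera_from_world']);d=im['depth']
    v,u=np.mgrid[:d.shape[0],:d.shape[1]]
    p=np.stack([(u-K[0,2])/K[0,0]*d,-(v-K[1,2])/K[1,1]*d,-d],-1)
    return p@T[:3,:3].T+T[:3,3]
E
python3 - <<'E'
from h import *
a=snap('top','top0');b=snap('side','side0')
for i in(a,b):print(i['K'],np.linalg.inv(i['camera_from_world']).round(3))
print(readout.get_state(),manip.hold_point_z)
E
```

```text
[[427.62538118   0.         256.98341663]
 [  0.         427.62538118 194.1708566 ]
 [  0.           0.           1.        ]] [[ 1.000e-03  9.840e-01 -1.800e-01  2.590e-01]
 [-1.000e+00 -0.000e+00 -7.000e-03 -1.020e-01]
 [-7.000e-03  1.800e-01  9.840e-01  1.314e+00]
 [ 0.000e+00  0.000e+00  0.000e+00  1.000e+00]]
[[365.59240794   0.         249.07898862]
 [  0.         365.59240794 193.75990207]
 [  0.           0.           1.        ]] [[-0.986  0.137 -0.092  0.396]
 [-0.165 -0.785  0.597  0.52 ]
 [ 0.009  0.604  0.797  0.922]
 [ 0.     0.     0.     1.   ]]
{'clock': 0.1, 'qpos': array([ 1.14700356e+00,  2.76547059e-01,  1.50597965e+00,  2.45495348e-05,
        1.36072741e+00, -1.20982576e-01]), 'qd': array([-0.00063157,  0.00087909, -0.00462767,  0.00116358, -0.00028335,
        0.00166625]), 'effort': array([ 1.65555455e-03, -4.17701018e+01, -2.46403706e+01, -2.98904779e-04,
        5.71395125e-03,  6.34559669e-06]), 'position': array([0.17126208, 0.54841672, 0.23052821]), 'ee_rot': array([-2.35053741e-04,  1.50829789e-01,  9.88559399e-01, -7.96875252e-04]), 'contact_force': array([-0.28047281,  0.08979923,  0.38831213]), 'moment': array([-0.00447576, -0.06987217,  0.02486136]), 'gripper_force': 0.0, 'width': 0.08553020490116103} 0.0187
```

View pics/top0.png

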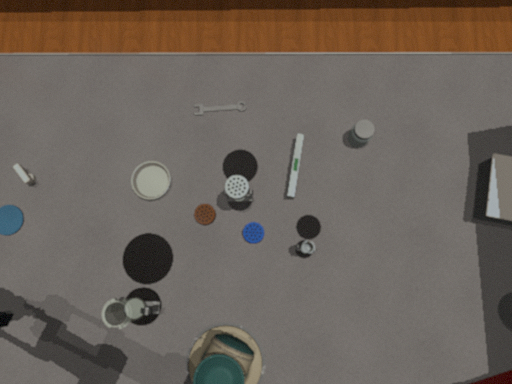

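View pics/side0.png

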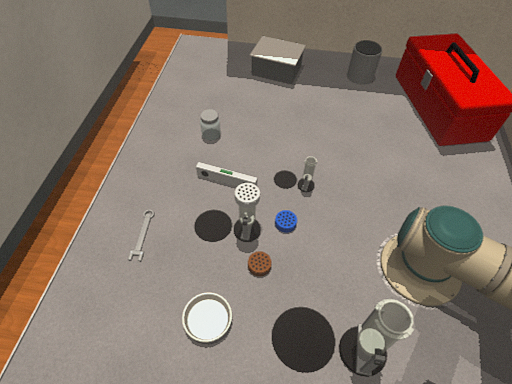

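Candidates in the top view:
- **Stands:** large at (140,306), middle with the aluminium cap at (237,188), small at (306,248). The middle one is mine, with its spot at (240,166).
- **Caps:** rust at (205,214) and blue at (253,233) are decoys. The aluminium one is on the jar.
- **Dish:** (151,180).
- **Bystanders:** level (296,165), spanner (220,108), glass jar (363,131).

Run:
```python
from h import *
a=load('top0')
C=cloud(a);col=a['color'].astype(int)
def fit(m,n):
    p=C[m];c,r=cv2.minEnclosingCircle(p[:,:2].astype(np.float32));print(n,c,r,'mean',p.mean(0).round(4),m.sum())
v,u=np.mgrid[:384,:512]
def box(x,y,r):return (abs(u-x)<r)&(abs(v-y)<r)
fit(box(151,180,26)&(C[...,2]>.012)&(C[...,2]<.05),'dish')
fit(box(151,180,26)&(C[...,2]>.022)&(C[...,2]<.05),'dish rim')
fit(box(237,188,20)&(C[...,2]>.175),'cap')
dark=col.sum(-1)<75
fit(box(240,160,22)&dark&(C[...,2]<.006)&(v<172),'spot')
s=box(240,166,22)&dark&(v<174)
p=np.argwhere(s)[:,::-1];print(cv2.minEnclosingCircle(p.astype(np.float32)))
q=np.array([P(a,*x,z=0.) for x in p]);print(cv2.minEnclosingCircle(q[:,:2].astype(np.float32)))
for n,x,y,r in(('glass',363,131,16),('spanner',220,108,28),('level',296,165,34)):
    m=box(x,y,r)&(C[...,2]>(.006 if n=='spanner' else .02));fit(m,n);print(C[m].min(0).round(3),C[m].max(0).round(3))
b=cv2.imread('pics/top0.png');s=b[140:220,120:260]
cv2.imwrite('pics/c1.png',cv2.resize(s,None,fx=5,fy=5,interpolation=cv2.INTER_CUBIC))
```

```text
dish (0.540238618850708, 0.2390139102935791) 0.06148560345172882 mean [0.5479 0.2485 0.0235] 330
dish rim (0.5403919219970703, 0.23804205656051636) 0.06100742518901825 mean [0.5424 0.2422 0.0267] 224
cap (0.38783055543899536, -0.06377184391021729) 0.1341434121131897 mean [ 0.4834 -0.0377  0.1988] 441
spot (0.0, 0.0) 0.0 mean [nan nan nan] 0
((0.0, 0.0), 0.0)<stdin>:5: RuntimeWarning: Mean of empty slice.
  ret = um.true_divide(
Traceback (most recent call last):
IndexError: too many indices for array: array is 1-dimensional, but 2 were indexed
```

Run:
```python
from h import *
a=load('top0')
C=cloud(a);col=a['color'].astype(int)
v,u=np.mgrid[:384,:512]
def box(x,y,r):return (abs(u-x)<r)&(abs(v-y)<r)
def fit(m,n):
    p=C[m];c,r=cv2.minEnclosingCircle(p[:,:2].astype(np.float32));print(n,np.round(c,4),round(r,4),'mean',p.mean(0).round(4),m.sum())
fit(box(237,188,20)&(C[...,2]>.165)&(C[...,2]<.195)&(abs(C[...,0]-.483)<.06)&(abs(C[...,1]+.04)<.06),'cap')
print(col[160,240],col[150,215],col[258,148])
s=box(240,166,24)&(col.sum(-1)<100)&(v<172)
p=np.argwhere(s)[:,::-1]
q=np.array([P(a,*x,z=0.) for x in p]);print(p.min(0),p.max(0),cv2.minEnclosingCircle(q[:,:2].astype(np.float32)))
for n,x,y,r in(('glass',363,131,16),('spanner',220,108,28),('level',296,165,34)):
    m=box(x,y,r)&(C[...,2]>(.006 if n=='spanner' else .02))&(C[...,2]<.12);fit(m,n);print(C[m].min(0).round(3),C[m].max(0).round(3))
b=cv2.imread('pics/top0.png');s=b[140:220,120:260]
cv2.imwrite('pics/c1.png',cv2.resize(s,None,fx=5,fy=5,interpolation=cv2.INTER_CUBIC))
for x,y in((205,214),(253,233)):print(P(a,x,y))
```

```text
cap [ 0.4871 -0.0363] 0.0322 mean [ 0.4857 -0.037   0.1829] 449
[40 36 35] [114 108 104] [27 22 17]
[233 151] [255 171] ((0.6015436053276062, -0.0483570322394371), 0.041754353791475296)
glass [ 0.681  -0.4107] 0.0341 mean [ 0.6748 -0.4062  0.0752] 512
[ 0.648 -0.442  0.02 ] [ 0.711 -0.377  0.097]
spanner [0.7913 0.0178] 0.0991 mean [0.7813 0.0334 0.0082] 206
[ 0.701 -0.054  0.006] [0.872 0.115 0.016]
level [ 0.5835 -0.2081] 0.1003 mean [ 0.5803 -0.2074  0.0447] 486
[ 0.484 -0.235  0.022] [ 0.682 -0.182  0.054]
[0.43474364 0.06595795 0.02082969]
[ 0.37638636 -0.08077117  0.02508238]
```

View pics/c1.png

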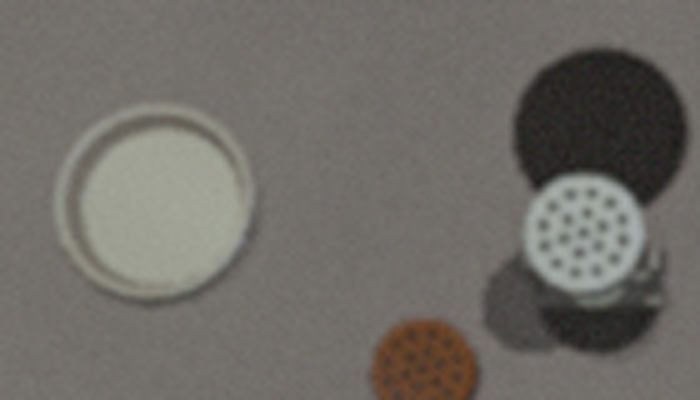

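Call:
send_rows(
  xyz=[
    [0.031,-0.026,0],
    [0.031,-0.026,0],
    [0.031,-0.026,0],
    [0.031,-0.026,0],
    [0.031,-0.026,0],
    [0.031,-0.026,0],
    [0.031,-0.026,0],
    [0.031,-0.026,0],
    [0.031,-0.026,0],
    [0.031,-0.026,0],
    [0.03,-0.026,-0.02],
    [0.029,-0.024,-0.02],
  ],
  delta_rot=[
    [0,0,2.2],
    [0,0,2.2],
    [0,0,2.2],
    [0,0,2.2],
    [0,0,2.2],
    [0,0,2.2],
    [0,0,2.2],
    [0,0,2.2],
    [0,0,2.2],
    [0,0,2.2],
    [0,0,2.2],
    [0,0,2.2],
  ],
  gripper=0,
  force=20,
)

```text
clock: 1.3
position: [0.5419, 0.2375, 0.1911]
ee_rot: [0.001, -0.079, 0.997, 0.0]
contact_force: [0.5, 0.2, 0.2]
width: -0.0001
gripper_force: 0.0
```

Run:
```python
from h import *
a=load('top0')
print(P(a,240,166.2,z=0.),P(a,223-.5,166.2,z=0),P(a,257,166.2,z=0),P(a,240,149.2,z=0))
b=snap('side','side1');C=cloud(b);v,u=np.mgrid[:384,:512];s=load('side0');D=cloud(s)
# side0 before: cap & spot
m=(abs(D[...,2]-.184)<.005)&(abs(D[...,0]-.487)<.05)&(abs(D[...,1]+.036)<.05)
print('cap side',cv2.minEnclosingCircle(D[m][:,:2].astype(np.float32)),m.sum())
k=(s['color'].astype(int).sum(-1)<120)&(abs(D[...,0]-.59)<.08)&(abs(D[...,1]+.04)<.08)&(u<234)&(D[...,2]<.01)
q=np.array([P(s,x,y,z=0) for y,x in np.argwhere(k)])
print('spot side',cv2.minEnclosingCircle(q[:,:2].astype(np.float32)),k.sum(),np.argwhere(k).min(0),np.argwhere(k).max(0))
t=readout.get_state();print(t['qpos'].round(3),t['width'])
```

```text
[ 0.59001049 -0.03871805  0.        ] [0.59006194 0.01668259 0.        ] [ 0.58996055 -0.09250586  0.        ] [ 0.64576676 -0.03827661  0.        ]
cap side ((0.48626580834388733, -0.03655487671494484), 0.032861970365047455) 425
spot side ((0.5883509516716003, -0.02009103074669838), 0.05086347833275795) 10 [228 195] [240 229]
[ 0.29   0.331  1.537 -0.006  1.276 -1.437] -0.00022626173036101256
```

Call:
send_rows(
  xyz=[
    [0,0,-0.035],
    [0,0,-0.035],
    [0,0,-0.035],
    [0,0,-0.035],
    [0,0,-0.025],
    [0,0,-0.013],
    [0.0027,-0.0148,0],
    [0.0018,-0.0098,0],
    [0.0009,-0.005,0],
    [0.0009,-0.005,0],
    [0.0009,-0.005,0],
    [0.0009,-0.005,0],
  ],
  delta_rot=[
    [0,0,0],
    [0,0,0],
    [0,0,0],
    [0,0,0],
    [0,0,0],
    [0,0,0],
    [0,0,0],
    [0,0,0],
    [0,0,0],
    [0,0,0],
    [0,0,0],
    [0,0,0],
  ],
)

```text
clock: 2.55
position: [0.5491, 0.1943, 0.0141]
ee_rot: [0.001, -0.079, 0.997, 0.001]
contact_force: [0.3, 2.7, 2.1]
width: 0.0003
gripper_force: 1.5
```

Run:
```python
from h import *
a=snap('top','top1');C=cloud(a);v,u=np.mgrid[:384,:512]
m=(abs(u-151)<34)&(abs(v-180)<34)&(C[...,2]>.02)&(C[...,2]<.034)
p=C[m][:,:2]
from scipy.optimize import least_squares
r=least_squares(lambda x:np.hypot(*(p-x[:2]).T)-.0585,[.54,.235],loss='soft_l1',f_scale=.003);print(r.x,m.sum())
s=load('side0');g=cv2.cvtColor(s['color'],cv2.COLOR_RGB2GRAY)
t,b=cv2.threshold(g[195:250,185:234],0,255,cv2.THRESH_OTSU+cv2.THRESH_BINARY_INV);print(t)
q=np.array([P(s,x+185,y+195,z=0) for y,x in np.argwhere(b>0)]);q=q[(abs(q[:,1]+.04)<.075)&(q[:,0]>.585)]
print(q.min(0),q.max(0))
print(readout.get_state()['contact_force'])
```

```text
[0.53647652 0.23828799] 67
101.0
[ 5.85026976e-01 -9.28539951e-02 -1.11022302e-16] [6.44633693e-01 1.74236989e-02 1.11022302e-16]
[ 0.06227267 -0.05988046  1.15330945]
```

Call:
send_rows(
  xyz=[
    [0.0018,-0.0098,0],
    [0.0036,-0.0197,0],
    [0.0043,-0.0236,0],
    [0.0043,-0.0236,0],
    [0.0043,-0.0236,0],
    [0.0043,-0.0236,0],
    [0.0043,-0.0236,0],
    [0.0043,-0.0236,0],
    [0.0043,-0.0236,0],
    [0.0043,-0.0236,0],
    [0.0036,-0.0197,0],
    [0.0018,-0.0098,0],
  ],
  delta_rot=[
    [0,0,0],
    [0,0,0],
    [0,0,0],
    [0,0,0],
    [0,0,0],
    [0,0,0],
    [0,0,0],
    [0,0,0],
    [0,0,0],
    [0,0,0],
    [0,0,0],
    [0,0,0],
  ],
)

```text
clock: 3.8
position: [0.5939, -0.0551, 0.0134]
ee_rot: [0.0, -0.078, 0.997, 0.0]
contact_force: [0.0, 3.7, 3.1]
width: -0.0
gripper_force: 1.8
```

```bash
cat >> h.py <<'E'
def dish(f):
    a=snap('side',f);C=cloud(a)
    m=(C[...,2]>.019)&(C[...,2]<.034)&(abs(C[...,0]-.587)<.11)&(abs(C[...,1]+.02)<.14)&(a['color'].min(-1)>110)
    p=C[m][:,:2]
    from scipy.optimize import least_squares
    r=least_squares(lambda x:np.hypot(*(p-x[:2]).T)-.0585,[.585,-.01],loss='soft_l1',f_scale=.003)
    print('dish',r.x.round(4),m.sum(),np.median(abs(r.fun)))
    return a
E
python3 - <<'E'
from h import *
a=dish('s2')
cv2.imwrite('pics/c2.png',cv2.resize(cv2.imread('pics/s2.png')[130:330,130:380],None,fx=3,fy=3))
E
```

```text
dish [ 0.5809 -0.0135] 239 0.0016824897138598277
```

View pics/c2.png

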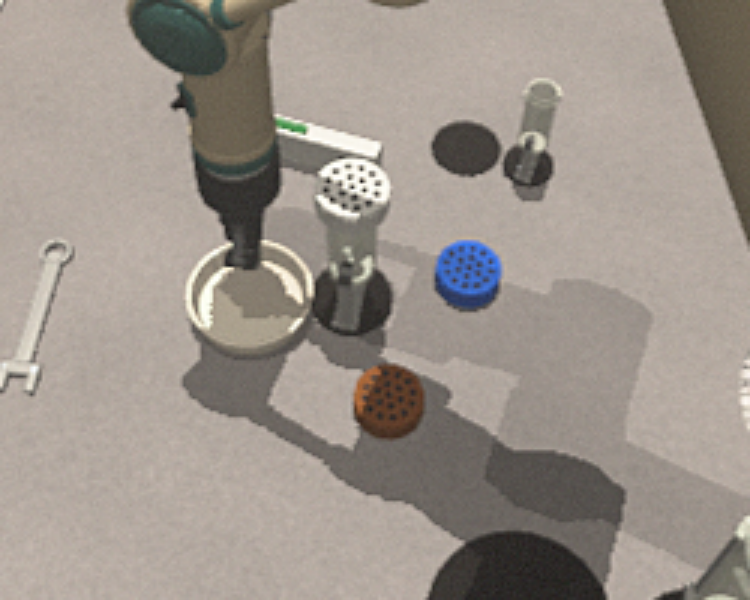

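The dish, around crop (250,297), is nearly in line with the spot but about 25 mm short in y. I'll nudge it the rest of the way.

Call:
send_rows(
  xyz=[
    [0.002,-0.006,0],
    [0.002,-0.006,0],
    [0.002,-0.005,0],
    [0.002,-0.004,0],
    [0,-0.003,0],
    [0,0,0],
  ],
  delta_rot=[
    [0,0,0],
    [0,0,0],
    [0,0,0],
    [0,0,0],
    [0,0,0],
    [0,0,0],
  ],
)

```text
clock: 4.45
position: [0.602, -0.078, 0.0132]
ee_rot: [0.0, -0.079, 0.997, -0.0]
contact_force: [0.4, 0.3, 0.1]
width: 0.0001
gripper_force: 0.1
```

Run:
```python
from h import *
a=dish('s3')
```

```text
dish [ 0.5866 -0.0373] 225 0.001558387978524485
```

Call:
send_rows(
  xyz=[
    [0,0.012,0],
    [0,0.005,0.03],
    [0,0,0.04],
    [0,0,0.05],
    [0,0,0.05],
    [0,0,0.05],
    [-0.02,0.004,0],
    [-0.02,0.004,0],
    [-0.02,0.004,0],
    [-0.02,0.004,0],
    [-0.02,0.004,0],
    [-0.015,0.0045,0],
  ],
  delta_rot=[
    [0,0,0],
    [0,0,0],
    [0,0,0],
    [0,0,-8.5],
    [0,0,-8.5],
    [0,0,-8.5],
    [0,0,-8.5],
    [0,0,-8.5],
    [0,0,-8.5],
    [0,0,-8.5],
    [0,0,-8.5],
    [0,0,-8.5],
  ],
)

```text
clock: 5.7
position: [0.4853, -0.0351, 0.2334]
ee_rot: [-0.0, 0.558, 0.83, -0.0]
contact_force: [0.4, -0.0, 0.5]
width: 0.0003
gripper_force: 0.0
```

Call:
send_rows(
  xyz=[
    [0,0,0],
    [0,0,0],
    [0,0,0],
    [0,0,0],
    [0,0,0],
    [0,0,0],
    [0,0,0],
    [0,0,0],
    [0,0,0],
    [0,0,0],
  ],
  delta_rot=[
    [0,0,-8.5],
    [0,0,-8.5],
    [0,0,-8.5],
    [0,0,-8.5],
    [0,0,-8.5],
    [0,0,-8.5],
    [0,0,-8.5],
    [0,0,-8.5],
    [0,0,-8.5],
    [0,0,0],
  ],
  gripper=0.085,
)

```text
clock: 6.7
position: [0.4866, -0.0354, 0.2334]
ee_rot: [0.0, 0.951, 0.31, 0.0]
contact_force: [0.5, -0.7, -1.0]
width: 0.0849
gripper_force: 0.0
```

Run:
```python
from h import *
a=dish('s4')
w=snap('wrist','w1')
t=readout.get_state();print(t['qpos'].round(3),t['position'].round(4),t['ee_rot'].round(3),t['width'])
C=cloud(w)
m=(abs(C[...,2]-.183)<.008)&(abs(C[...,0]-.487)<.06)&(abs(C[...,1]+.036)<.06)
if m.any(): print('cap w',cv2.minEnclosingCircle(C[m][:,:2].astype(np.float32)),m.sum(),C[m].mean(0))
```

```text
dish [ 0.5872 -0.037 ] 264 0.0014615545535237064
[-0.216  0.143  1.677 -0.     1.322  0.722] [ 0.4867 -0.0356  0.2334] [0.    0.95  0.311 0.   ] 0.08497363507463888
cap w ((0.49003222584724426, -0.0375622883439064), 0.032410942018032074) 4941 [ 0.49210727 -0.0361256   0.18527532]
```

View pics/w1.png

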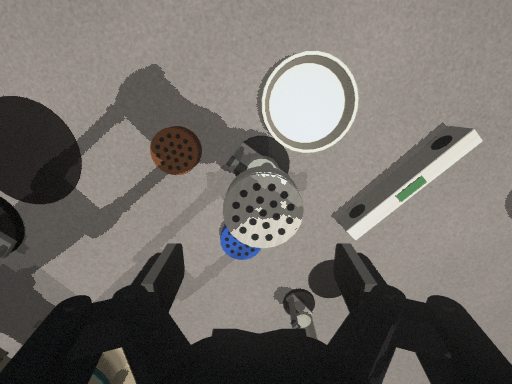

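The wrist view shows the aluminium cap at (263,208), centred between the fingers, and the dish at (310,100) covering the spot completely. I'll descend and grip it lightly.

Call:
send_rows(
  xyz=[
    [0.001,-0.001,-0.02],
    [0,0,-0.025],
    [0,0,-0.02],
    [0,0,-0.013],
  ],
  delta_rot=[
    [0,0,0],
    [0,0,0],
    [0,0,0],
    [0,0,0],
  ],
)

```text
clock: 7.2
position: [0.4869, -0.0367, 0.1539]
ee_rot: [-0.0, 0.95, 0.311, -0.001]
contact_force: [-0.1, -0.2, 0.3]
width: 0.085
gripper_force: 0.0
```

Call:
send_rows(
  xyz=[
    [0,0,0],
    [0,0,0],
    [0,0,0],
    [0,0,0],
    [0,0,0],
  ],
  delta_rot=[
    [0,0,0],
    [0,0,0],
    [0,0,0],
    [0,0,0],
    [0,0,0],
  ],
  gripper=0.05,
  force=18,
)

```text
clock: 7.7
position: [0.4881, -0.0371, 0.156]
ee_rot: [0.0, 0.951, 0.31, 0.001]
contact_force: [0.7, -0.5, -0.9]
width: 0.0638
gripper_force: 25.0
```

Run:
```python
from h import *
t=readout.get_state();print({k:np.round(t[k],3) for k in('qpos','contact_force','moment','width','gripper_force','position')})
```

```text
{'qpos': array([-0.218,  0.205,  1.803, -0.   ,  1.133,  0.723]), 'contact_force': array([ 0.679, -0.469, -0.95 ]), 'moment': array([-0.085,  0.015, -0.015]), 'width': np.float64(0.064), 'gripper_force': np.float64(25.022), 'position': array([ 0.488, -0.037,  0.156])}
```

Call:
send_rows(
  xyz=[
    [0,0,0],
    [0,0,0],
    [0,0,0],
    [0,0,0],
    [0,0,0],
    [0,0,0],
    [0,0,0],
    [0,0,0],
    [0,0,0],
    [0,0,0],
    [0,0,0],
  ],
  delta_rot=[
    [0,0,5],
    [0,0,5],
    [0,0,5],
    [0,0,5],
    [0,0,5],
    [0,0,5],
    [0,0,5],
    [0,0,5],
    [0,0,5],
    [0,0,5],
    [0,0,0],
  ],
)

```text
clock: 8.8
position: [0.4885, -0.0373, 0.1558]
ee_rot: [0.001, 0.731, 0.682, 0.001]
contact_force: [1.0, -0.2, -0.0]
width: 0.0632
gripper_force: 25.0
```

```bash
cat > st.py <<'E'
from h import *
t=readout.get_state();print({k:np.round(t[k],3).tolist() for k in('clock','qpos','contact_force','moment','width','gripper_force','position')})
E
python3 st.py
```

```text
{'clock': 8.8, 'qpos': [-0.218, 0.205, 1.803, -0.0, 1.132, -0.149], 'contact_force': [1.016, -0.173, -0.04], 'moment': [-0.092, -0.204, -0.014], 'width': 0.063, 'gripper_force': 25.022, 'position': [0.488, -0.037, 0.156]}
```

Call:
send_rows(
  xyz=[
    [0,0,0],
    [0,0,0],
    [0,0,0],
    [0,0,0],
    [0,0,0],
  ],
  delta_rot=[
    [0,0,2],
    [0,0,2],
    [0,0,2],
    [0,0,2],
    [0,0,2],
  ],
)

```text
clock: 9.3
position: [0.4883, -0.0373, 0.1557]
ee_rot: [0.001, 0.669, 0.743, 0.0]
contact_force: [0.6, -0.3, -0.3]
width: 0.0635
gripper_force: 25.0
```

```bash
python3 st.py
```

```text
{'clock': 9.3, 'qpos': [-0.218, 0.205, 1.803, -0.0, 1.132, -0.323], 'contact_force': [0.646, -0.272, -0.308], 'moment': [-0.115, -0.138, 0.021], 'width': 0.063, 'gripper_force': 25.037, 'position': [0.488, -0.037, 0.156]}
```

Call:
send_rows(
  xyz=[
    [0,0,0],
    [0,0,0],
    [0,0,0],
    [0,0,0],
    [0,0,0],
  ],
  delta_rot=[
    [0,0,2],
    [0,0,2],
    [0,0,2],
    [0,0,2],
    [0,0,2],
  ],
)

```text
clock: 9.8
position: [0.4879, -0.0374, 0.1556]
ee_rot: [0.0, 0.602, 0.799, -0.0]
contact_force: [1.1, -2.0, -0.6]
width: 0.0635
gripper_force: 25.0
```

```bash
python3 st.py
```

```text
{'clock': 9.8, 'qpos': [-0.218, 0.205, 1.803, -0.001, 1.132, -0.498], 'contact_force': [1.051, -2.025, -0.624], 'moment': [-0.211, -0.111, -0.018], 'width': 0.063, 'gripper_force': 25.023, 'position': [0.488, -0.037, 0.156]}
```

Call:
send_rows(
  xyz=[
    [0,0,0],
    [0,0,0],
    [0,0,0],
    [0,0,0],
    [0,0,0],
  ],
  delta_rot=[
    [0,0,2],
    [0,0,2],
    [0,0,2],
    [0,0,2],
    [0,0,2],
  ],
)

```text
clock: 10.3
position: [0.4883, -0.0395, 0.1558]
ee_rot: [0.002, 0.53, 0.848, -0.002]
contact_force: [-0.4, -5.5, 0.6]
width: 0.0634
gripper_force: 25.5
```

```bash
python3 st.py
```

```text
{'clock': 10.3, 'qpos': [-0.22, 0.205, 1.802, -0.005, 1.132, -0.67], 'contact_force': [-0.434, -5.494, 0.556], 'moment': [-0.958, 0.117, -0.743], 'width': 0.063, 'gripper_force': 25.52, 'position': [0.488, -0.04, 0.156]}
```

The stop is felt at about −0.74 N m, so I'll ease back.

Call:
send_rows(
  xyz=[
    [0,0,0],
    [0,0,0],
  ],
  delta_rot=[
    [0,0,-2],
    [0,0,-1],
  ],
)

```text
clock: 10.5
position: [0.4878, -0.0387, 0.1558]
ee_rot: [0.001, 0.552, 0.834, -0.001]
contact_force: [-0.6, -6.0, 0.7]
width: 0.0634
gripper_force: 25.4
```

```bash
python3 st.py
```

```text
{'clock': 10.5, 'qpos': [-0.219, 0.205, 1.803, -0.003, 1.133, -0.618], 'contact_force': [-0.623, -6.033, 0.68], 'moment': [-0.842, 0.155, -0.038], 'width': 0.063, 'gripper_force': 25.446, 'position': [0.488, -0.039, 0.156]}
```

Call:
send_rows(
  xyz=[
    [0,0,0],
    [0,0,0],
    [0,0,0],
  ],
  delta_rot=[
    [0,0,-2],
    [0,0,-2],
    [0,0,0],
  ],
)

```text
clock: 10.8
position: [0.4878, -0.0372, 0.1555]
ee_rot: [0.0, 0.581, 0.814, -0.0]
contact_force: [-0.9, -2.4, 0.6]
width: 0.0634
gripper_force: 25.3
```

```bash
python3 st.py
python3 - <<'E'
from h import *
a=snap('side','s5')
cv2.imwrite('pics/c5.png',cv2.resize(cv2.imread('pics/s5.png')[160:260,180:300],None,fx=5,fy=5,interpolation=cv2.INTER_CUBIC))
E
```

```text
{'clock': 10.8, 'qpos': [-0.218, 0.205, 1.803, -0.0, 1.132, -0.55], 'contact_force': [-0.938, -2.409, 0.612], 'moment': [-0.345, -0.007, -0.066], 'width': 0.063, 'gripper_force': 25.349, 'position': [0.488, -0.037, 0.155]}
```

View pics/c5.png

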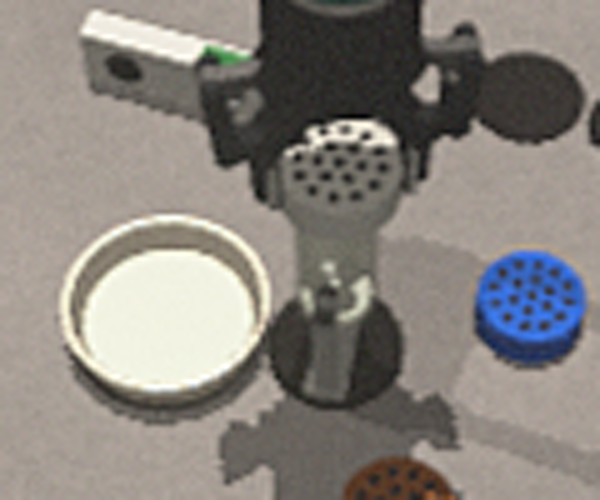

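The cap at crop (340,170) is held straight, the jar is upright and the stand looks untwisted. I'll lift gently.

Call:
send_rows(
  xyz=[
    [0,0,0.002],
    [0,0,0.003],
    [0,0,0],
  ],
  delta_rot=[
    [0,0,0],
    [0,0,0],
    [0,0,0],
  ],
)

```text
clock: 11.15
position: [0.4882, -0.0371, 0.1609]
ee_rot: [0.001, 0.58, 0.814, 0.0]
contact_force: [0.5, -2.8, 1.0]
width: 0.0633
gripper_force: 25.4
```

```bash
python3 st.py
```

```text
{'clock': 11.15, 'qpos': [-0.218, 0.2, 1.795, 0.0, 1.145, -0.551], 'contact_force': [0.46, -2.785, 0.993], 'moment': [-0.369, -0.069, -0.106], 'width': 0.063, 'gripper_force': 25.407, 'position': [0.488, -0.037, 0.161]}
```

Call:
send_rows(
  xyz=[
    [0,0,0.006],
    [0,0,0.01],
    [0,0,0.014],
    [0,0,0.02],
    [0,0,0.015],
    [0.006,0.03,0],
    [0.006,0.04,0],
    [0.008,0.045,0],
    [0.006,0.04,0],
    [0.006,0.03,0],
    [0,0.012,0],
    [0,0,0],
  ],
  delta_rot=[
    [0,0,0],
    [0,0,0],
    [0,0,0],
    [0,0,0],
    [0,0,0],
    [0,0,0],
    [0,0,0],
    [0,0,0],
    [0,0,0],
    [0,0,0],
    [0,0,0],
    [0,0,0],
  ],
)

```text
clock: 12.35
position: [0.5192, 0.1615, 0.2257]
ee_rot: [-0.0, 0.579, 0.815, 0.0]
contact_force: [-0.2, 0.3, -0.7]
width: 0.0634
gripper_force: 25.3
```

```bash
python3 st.py
python3 - <<'E'
from h import *
a=dish('s6')
C=cloud(a)
m=(abs(C[...,0]-.487)<.035)&(abs(C[...,1]+.037)<.035)&(C[...,2]>.13)
print(m.sum(),C[m].mean(0) if m.any() else 0)
cv2.imwrite('pics/c6.png',cv2.resize(cv2.imread('pics/s6.png')[130:330,130:380],None,fx=3,fy=3))
E
```

```text
{'clock': 12.35, 'qpos': [0.173, 0.232, 1.58, 0.001, 1.33, -0.162], 'contact_force': [-0.18, 0.263, -0.654], 'moment': [-0.069, -0.025, 0.002], 'width': 0.063, 'gripper_force': 25.299, 'position': [0.519, 0.161, 0.226]}
dish [ 0.585 -0.01 ] 0 nan
415 [ 0.48621561 -0.03451684  0.16145472]
  return _methods._mean(a, axis=axis, dtype=dtype,
  ret = ret.dtype.type(ret / rcount)
```

View pics/c6.png

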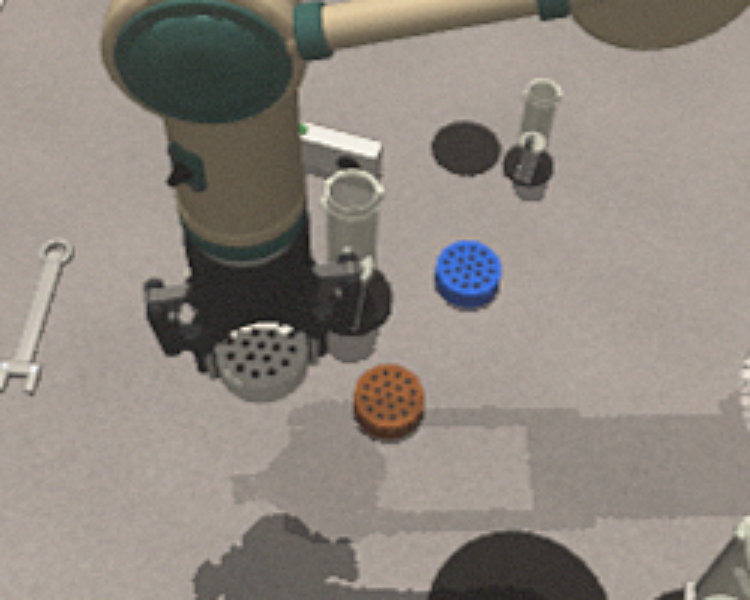

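The cap is off and held level at (262,358), and the jar stays open and upright. I'll lower it onto bare shelf.

Call:
send_rows(
  xyz=[
    [0,0,-0.04],
    [0,0,-0.045],
    [0,0,-0.045],
    [0,0,-0.04],
    [0,0,-0.025],
    [0,0,-0.015],
    [0,0,-0.006],
    [0,0,-0.002],
    [0,0,0],
  ],
  delta_rot=[
    [0,0,0],
    [0,0,0],
    [0,0,0],
    [0,0,0],
    [0,0,0],
    [0,0,0],
    [0,0,0],
    [0,0,0],
    [0,0,0],
  ],
)

```text
clock: 13.3
position: [0.5204, 0.1594, 0.0081]
ee_rot: [0.0, 0.581, 0.814, 0.0]
contact_force: [-0.8, 0.2, -0.3]
width: 0.063
gripper_force: 25.3
```

```bash
python3 st.py
```

```text
{'clock': 13.3, 'qpos': [0.169, 0.448, 1.874, -0.0, 0.818, -0.162], 'contact_force': [-0.792, 0.239, -0.315], 'moment': [-0.01, 0.024, 0.02], 'width': 0.063, 'gripper_force': 25.291, 'position': [0.52, 0.159, 0.008]}
```

Call:
send_rows(
  xyz=[
    [0,0,-0.003],
    [0,0,-0.002],
    [0,0,-0.001],
    [0,0,-0.001],
    [0,0,0],
  ],
  delta_rot=[
    [0,0,0],
    [0,0,0],
    [0,0,0],
    [0,0,0],
    [0,0,0],
  ],
)

```text
clock: 13.8
position: [0.5197, 0.16, 0.0003]
ee_rot: [0.0, 0.58, 0.814, 0.0]
contact_force: [0.4, 0.1, 0.3]
width: 0.0632
gripper_force: 25.3
```

```bash
python3 st.py
```

```text
{'clock': 13.8, 'qpos': [0.171, 0.459, 1.882, -0.0, 0.801, -0.162], 'contact_force': [0.353, 0.131, 0.341], 'moment': [0.008, 0.041, -0.039], 'width': 0.063, 'gripper_force': 25.291, 'position': [0.52, 0.16, 0.0]}
```

Two more millimetres down, then a force check.

Call:
send_rows(
  xyz=[
    [0,0,-0.001],
    [0,0,-0.001],
    [0,0,0],
  ],
  delta_rot=[
    [0,0,0],
    [0,0,0],
    [0,0,0],
  ],
)

```text
clock: 14.1
position: [0.5196, 0.16, -0.0018]
ee_rot: [-0.0, 0.58, 0.814, -0.0]
contact_force: [0.0, 0.3, 0.1]
width: 0.0632
gripper_force: 25.3
```

```bash
python3 st.py
```

```text
{'clock': 14.1, 'qpos': [0.171, 0.462, 1.884, -0.0, 0.796, -0.162], 'contact_force': [0.039, 0.292, 0.052], 'moment': [0.021, 0.023, -0.005], 'width': 0.063, 'gripper_force': 25.29, 'position': [0.52, 0.16, -0.002]}
```

Call:
send_rows(
  xyz=[
    [0,0,-0.001],
    [0,0,-0.001],
    [0,0,-0.0005],
    [0,0,0],
  ],
  delta_rot=[
    [0,0,0],
    [0,0,0],
    [0,0,0],
    [0,0,0],
  ],
)

```text
clock: 14.5
position: [0.5197, 0.16, -0.0043]
ee_rot: [-0.0, 0.58, 0.814, -0.0]
contact_force: [0.3, -0.7, 0.2]
width: 0.0634
gripper_force: 25.3
```

```bash
python3 st.py
```

```text
{'clock': 14.5, 'qpos': [0.171, 0.466, 1.886, -0.0, 0.79, -0.162], 'contact_force': [0.288, -0.662, 0.24], 'moment': [0.011, 0.002, 0.018], 'width': 0.063, 'gripper_force': 25.291, 'position': [0.52, 0.16, -0.004]}
```

Call:
send_rows(
  xyz=[
    [0,0,-0.001],
    [0,0,-0.0005],
    [0,0,0],
  ],
  delta_rot=[
    [0,0,0],
    [0,0,0],
    [0,0,0],
  ],
)

```text
clock: 14.8
position: [0.5199, 0.1599, -0.0047]
ee_rot: [0.0, 0.58, 0.814, 0.0]
contact_force: [-1.8, -1.5, 6.4]
width: 0.0633
gripper_force: 25.9
```

```bash
python3 st.py
```

```text
{'clock': 14.8, 'qpos': [0.171, 0.466, 1.887, -0.0, 0.788, -0.162], 'contact_force': [-1.806, -1.517, 6.411], 'moment': [-0.002, 0.223, 0.071], 'width': 0.063, 'gripper_force': 25.946, 'position': [0.52, 0.16, -0.005]}
```

Contact is felt. I'll release, rise and go behind the jar.

Call:
send_rows(
  xyz=[
    [0,0,0],
    [0,0,0],
    [0,0,0],
    [0,0,0.01],
    [0,0,0.03],
    [0,0,0.045],
    [0,0,0.05],
    [0,0,0.05],
    [0,0,0.05],
    [0,0,0.02],
  ],
  delta_rot=[
    [0,0,0],
    [0,0,0],
    [0,0,0],
    [0,0,0],
    [0,0,0],
    [0,0,0],
    [0,0,0],
    [0,0,0],
    [0,0,0],
    [0,0,0],
  ],
  gripper=0.085,
)

```text
clock: 15.8
position: [0.5218, 0.1604, 0.2558]
ee_rot: [0.004, 0.58, 0.814, 0.004]
contact_force: [0.9, 0.1, 0.3]
width: 0.0853
gripper_force: 0.0
```

Call:
send_rows(
  xyz=[
    [-0.015,-0.01,0],
    [-0.02,-0.025,0],
    [-0.02,-0.03,0],
    [-0.015,-0.03,0],
    [-0.01,-0.03,0],
    [-0.005,-0.03,0],
    [0,-0.025,0],
    [0,-0.012,0],
    [0,-0.005,0],
    [0,0,0],
  ],
  delta_rot=[
    [0,0,7.9],
    [0,0,7.9],
    [0,0,7.9],
    [0,0,7.9],
    [0,0,7.9],
    [0,0,7.9],
    [0,0,7.9],
    [0,0,7.9],
    [0,0,7.6],
    [0,0,0],
  ],
  gripper=0,
)

```text
clock: 16.8
position: [0.4346, -0.0377, 0.2499]
ee_rot: [0.0, 0.002, 1.0, -0.0]
contact_force: [-0.3, -0.3, 0.6]
width: -0.0001
gripper_force: 0.0
```

```bash
python3 st.py
python3 - <<'E'
from h import *
a=dish('s7');C=cloud(a)
m=(abs(C[...,0]-.52)<.045)&(abs(C[...,1]-.16)<.045)&(C[...,2]>.018)
p=C[m];print('cap',p.mean(0),p.max(0),cv2.minEnclosingCircle(p[:,:2].astype(np.float32)))
cv2.imwrite('pics/c7.png',cv2.resize(cv2.imread('pics/s7.png')[130:330,130:380],None,fx=3,fy=3))
E
```

```text
{'clock': 16.8, 'qpos': [-0.246, 0.052, 1.74, -0.0, 1.349, -1.813], 'contact_force': [-0.286, -0.281, 0.628], 'moment': [-0.023, -0.078, 0.005], 'width': -0.0, 'gripper_force': 0.0, 'position': [0.435, -0.038, 0.25]}
dish [ 0.5872 -0.0372] 253 0.001463064162761006
cap [0.51692231 0.162219   0.02510504] [0.54891961 0.19280564 0.02929335] ((0.5174091458320618, 0.16081750392913818), 0.03232821077108383)
```

View pics/c7.png

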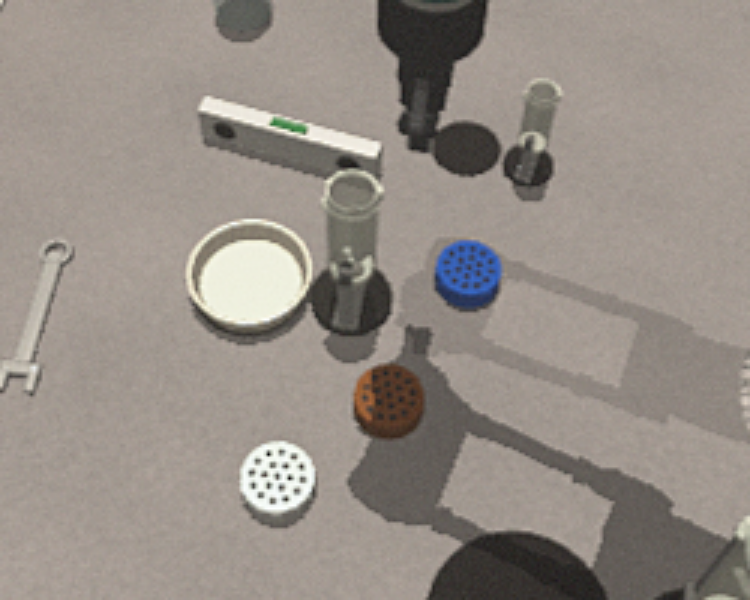

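The aluminium cap stands right way up at (278,478), the dish sits at (250,275), and the jar is open. Next I descend behind the jar and start tipping.

Call:
send_rows(
  xyz=[
    [0,0,-0.03],
    [0,0,-0.03],
    [0,0,-0.024],
    [0.007,0,0],
    [0.008,0,0],
    [0.005,0,0.0007],
    [0.005,0,0.0007],
    [0.005,0,0.0007],
    [0.005,0,0.0007],
    [0.005,0,0.0007],
    [0.005,0,0.0007],
    [0.006,0,0.0008],
  ],
  delta_rot=[
    [0,0,0],
    [0,0,0],
    [0,0,0],
    [0,0,0],
    [0,0,0],
    [0,0,0],
    [0,0,0],
    [0,0,0],
    [0,0,0],
    [0,0,0],
    [0,0,0],
    [0,0,0],
  ],
)

```text
clock: 18.05
position: [0.4855, -0.0369, 0.1698]
ee_rot: [-0.001, 0.001, 1.0, 0.0]
contact_force: [-4.2, 0.6, -2.2]
width: -0.0001
gripper_force: 1.6
```

```bash
python3 st.py
python3 - <<'E'
from h import *
a=dish('s8')
cv2.imwrite('pics/c8.png',cv2.resize(cv2.imread('pics/s8.png')[130:270,170:330],None,fx=4,fy=4))
E
```

```text
{'clock': 18.05, 'qpos': [-0.219, 0.19, 1.784, 0.0, 1.169, -1.787], 'contact_force': [-4.16, 0.583, -2.173], 'moment': [-0.003, 0.625, 0.017], 'width': -0.0, 'gripper_force': 1.574, 'position': [0.485, -0.037, 0.17]}
dish [ 0.5872 -0.0371] 267 0.001396950843768556
```

View pics/c8.png

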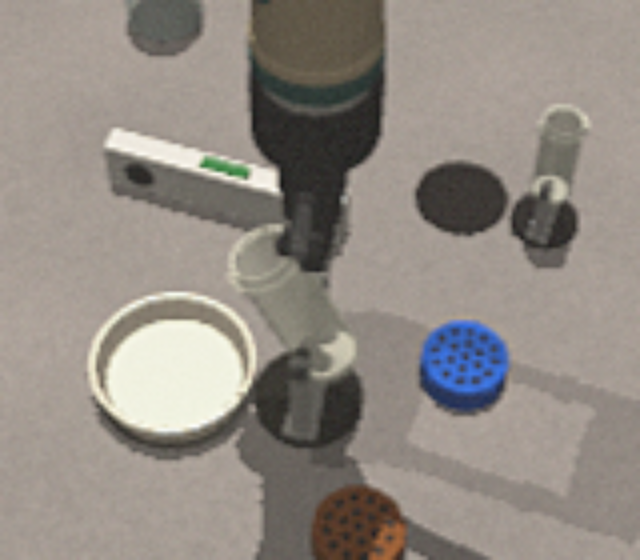

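The jar tilts about 30–35° at crop (285,290), with the finger behind the collar. I'll continue slowly.

Call:
send_rows(
  xyz=[
    [0.0035,0,-0.0014],
    [0.0035,0,-0.0014],
    [0.0035,0,-0.0014],
    [0.0035,0,-0.0014],
    [0.0035,0,-0.0014],
    [0.0035,0,-0.0014],
    [0.0035,0,-0.0014],
    [0.0035,0,-0.0014],
    [0.0035,0,-0.0014],
    [0.0035,0,-0.0014],
  ],
  delta_rot=[
    [0,0,0],
    [0,0,0],
    [0,0,0],
    [0,0,0],
    [0,0,0],
    [0,0,0],
    [0,0,0],
    [0,0,0],
    [0,0,0],
    [0,0,0],
  ],
)

```text
clock: 19.1
position: [0.521, -0.037, 0.1561]
ee_rot: [-0.0, 0.001, 1.0, 0.0]
contact_force: [-2.1, 0.9, 2.5]
width: -0.0003
gripper_force: 2.3
```

Call:
send_rows(
  xyz=[
    [0.0022,0,-0.0029],
    [0.0022,0,-0.0029],
    [0.0022,0,-0.0029],
    [0.0022,0,-0.0029],
    [0.0022,0,-0.0029],
    [0.0022,0,-0.0029],
    [0.0022,0,-0.0029],
    [0.0022,0,-0.0029],
  ],
  delta_rot=[
    [0,0,0],
    [0,0,0],
    [0,0,0],
    [0,0,0],
    [0,0,0],
    [0,0,0],
    [0,0,0],
    [0,0,0],
  ],
)

```text
clock: 19.9
position: [0.5409, -0.0371, 0.1337]
ee_rot: [0.003, 0.001, 1.0, -0.0]
contact_force: [0.6, 1.6, 4.8]
width: -0.0
gripper_force: 2.6
```

```bash
python3 st.py
python3 - <<'E'
from h import *
a=dish('s9');C=cloud(a)
m=(abs(C[...,0]-.55)<.08)&(abs(C[...,1]+.037)<.03)&(C[...,2]>.04)&(C[...,2]<.15)
p=C[m]
for x in np.arange(.47,.6,.01):
    q=p[abs(p[:,0]-x)<.005]
    if len(q):print(round(x,3),len(q),q[:,2].min().round(3),q[:,2].max().round(3))
E
```

```text
{'clock': 19.9, 'qpos': [-0.197, 0.298, 1.731, 0.001, 1.107, -1.766], 'contact_force': [0.629, 1.609, 4.839], 'moment': [0.187, -0.243, 0.016], 'width': -0.0, 'gripper_force': 2.56, 'position': [0.541, -0.037, 0.134]}
dish [ 0.586  -0.0375] 183 0.0014067363825753243
0.47 31 0.087 0.124
0.48 67 0.091 0.126
0.49 67 0.092 0.128
0.5 62 0.096 0.128
0.51 66 0.095 0.131
0.52 66 0.098 0.134
0.53 60 0.099 0.15
0.54 48 0.101 0.15
0.55 48 0.104 0.141
0.56 37 0.099 0.139
0.57 1 0.114 0.114
```

Call:
send_rows(
  xyz=[
    [0.0006,0,-0.0025],
    [0.0006,0,-0.0025],
    [0.0006,0,-0.0025],
    [0.0006,0,-0.0025],
    [0.0006,0,-0.0025],
    [0.0006,0,-0.0025],
    [0.0006,0,-0.0025],
    [0.0006,0,-0.0025],
    [0.0006,0,-0.0025],
    [0.0006,0,-0.0025],
    [0,0,0],
    [0,0,0],
  ],
  delta_rot=[
    [0,0,0],
    [0,0,0],
    [0,0,0],
    [0,0,0],
    [0,0,0],
    [0,0,0],
    [0,0,0],
    [0,0,0],
    [0,0,0],
    [0,0,0],
    [0,0,0],
    [0,0,0],
  ],
)

```text
clock: 21.15
position: [0.5489, -0.0374, 0.1094]
ee_rot: [0.005, 0.002, 1.0, -0.0]
contact_force: [5.8, 0.3, 4.5]
width: 0.0001
gripper_force: 3.0
```

```bash
python3 st.py
```

```text
{'clock': 21.15, 'qpos': [-0.195, 0.331, 1.751, 0.002, 1.05, -1.764], 'contact_force': [5.849, 0.287, 4.513], 'moment': [0.207, -0.91, -0.009], 'width': 0.0, 'gripper_force': 2.983, 'position': [0.549, -0.037, 0.109]}
```

Call:
send_rows(
  xyz=[
    [0,0,-0.002],
    [0,0,-0.002],
    [0,0,-0.002],
    [0,0,0],
    [0,0,0],
    [0.002,0,0.01],
    [0,0,0.03],
    [0,0,0.04],
    [-0.02,0,0.05],
    [-0.04,0,0.03],
    [-0.045,0,0],
    [-0.04,0,0],
  ],
  delta_rot=[
    [0,0,0],
    [0,0,0],
    [0,0,0],
    [0,0,0],
    [0,0,0],
    [0,0,0],
    [0,0,0],
    [0,0,0],
    [0,0,0],
    [0,0,0],
    [0,0,0],
    [0,0,0],
  ],
)

```text
clock: 22.35
position: [0.4009, -0.0372, 0.2592]
ee_rot: [0.0, 0.001, 1.0, -0.0]
contact_force: [-0.1, -0.3, 0.2]
width: -0.0
gripper_force: 0.0
```

```bash
python3 st.py
python3 - <<'E'
from h import *
a=dish('s10');snap('top','t10')
s=cv2.resize(cv2.imread('pics/s10.png')[190:300,175:315],(760,597),interpolation=cv2.INTER_CUBIC)
t=cv2.resize(cv2.imread('pics/t10.png')[130:230,200:280],(300,375),interpolation=cv2.INTER_CUBIC)
o=np.zeros((480,780,3),np.uint8);o[:375,480:]=t;o[:377,:480]=cv2.resize(s,(480,377));cv2.imwrite('pics/c10.png',o)
E
```

```text
{'clock': 22.35, 'qpos': [-0.265, -0.007, 1.777, -0.001, 1.371, -1.833], 'contact_force': [-0.098, -0.349, 0.202], 'moment': [0.025, 0.048, 0.043], 'width': -0.0, 'gripper_force': 0.0, 'position': [0.401, -0.037, 0.259]}
dish [ 0.5834 -0.039 ] 223 0.002617659799419747
```

View pics/c10.png

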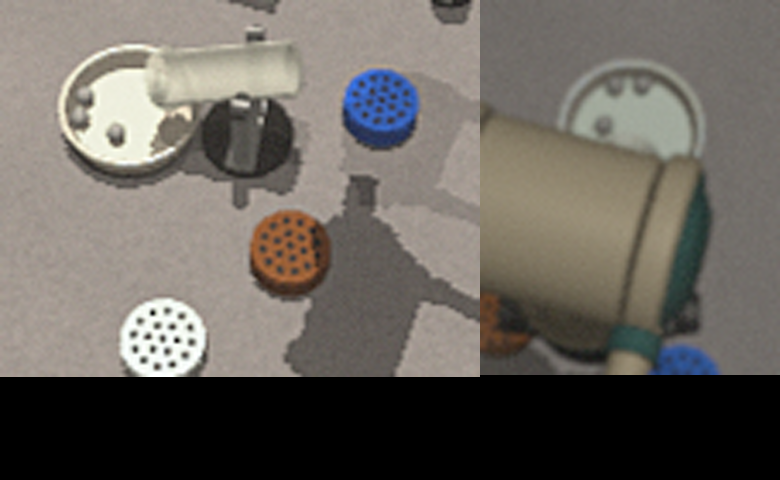

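Both views show three balls in the dish: side view at (82,97), (78,117), (116,133); top view at (612,85), (641,84), (603,124). The jar is past level. One check that the dish and bystanders didn't shift, then hand in.

Run:
```python
from h import *
from scipy.optimize import least_squares
for f in('s7','s10'):
    a=load(f);C=cloud(a)
    m=(C[...,2]>.019)&(C[...,2]<.034)&(abs(C[...,0]-.587)<.08)&(abs(C[...,1]+.03)<.08)&(a['color'].min(-1)>110)&(C[...,0]>.575)
    p=C[m][:,:2];d=np.hypot(*(p-[.587,-.037]).T);p=p[d>.05]
    r=least_squares(lambda x:np.hypot(*(p-x[:2]).T)-.0585,[.587,-.037],loss='soft_l1',f_scale=.003);print(f,r.x.round(4),len(p))
A=load('side0');B=load('s10')
for n,(x0,x1,y0,y1) in dict(level=(192,236,158,185),spanner=(128,160,205,265),glass=(195,225,105,148)).items():
    print(n,np.abs(A['color'][y0:y1,x0:x1].astype(int)-B['color'][y0:y1,x0:x1]).mean().round(2))
```

```text
s7 [ 0.5858 -0.0374] 142
s10 [ 0.5857 -0.0377] 141
level 5.74
spanner 6.32
glass 5.68
```

```bash
python3 -c "
from rig import order
print(order.sign_off())"
```

```text
the job is handed in; nothing more can be done
None
```

The job is handed in after about 22 s of the 72 s: the dish is within about 3 mm of the spot's centre, the cap stands right way up on the bare shelf, all three balls are in the dish, and the level, spanner and glass jar are where they were. The one thing not measured was the stand's twist: the thread stop read 0.74 N m (limit 1.0), and the stand looked straight in the pictures.

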